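# Feed the bench tumbler from the plug tray

### The job

Take the pouring tray by its sloping wooden grip and tip all five pipe plugs out of it into the square feed hopper, without touching the plugs with the fingers. Then set the empty tray down gently, right way up, on the rubber mat, with its nose pushed up square against the wooden stop, and let go. Leave the other things on the bench where they are.

Things in the scene. Friction and masses are not known exactly. Their poses are not given: they have to be found in the camera images.
- tray: Aluminium pouring tray, loose, 0.2 kg empty. Floor 130 x 110 mm, back and side walls 45 mm high, sheet 3 mm; no front wall but a lip flared up at 30 degrees. Origin: centre of the underside; +x to the pouring nose (front), z up. The floor ends at x = -65 and +65 mm, the lip runs on to x = 87 mm, its edge 14 mm up. A flat wooden grip leans back from the top of the back wall (see tray_grip).
- tray_grip (a point): Middle of the wooden grip, 48 mm up it (tray frame x = -91, y = 0, z = 79 mm); axes as the tray's. The grip is 12 mm thick, 40 mm wide (along y), 80 mm long, and leans back (to -x) 35 degrees from vertical: from x = -61, z = 36 to x = -106, z = 101 mm. Its broad faces look forward-up and back-down; pinch it across its thickness with the tool tilted in line with it.
- tray_nose (a point): Middle of the front edge of the tray's lip (tray frame x = 87.5, y = 0, z = 14 mm); axes as the tray's.
- hopper: Square feed hopper of a bench tumbler, fixed, grey, steel rim; outside 240 x 240 mm, origin at the centre of its underside, z up. Rim 120 mm above the bench, mouth 200 x 200 mm inside along its x and y; below 35 mm of upright wall the sides slope in to a floor 90 mm square, 41 mm above the bench. A motor, up to 95 mm high, sticks out of its +x side by 70 mm.
- hopper_mouth (a point): Centre of the hopper's mouth at rim height; axes as the hopper's.
- mat: Black rubber parking mat, fixed, 240 x 150 mm and 4 mm thick; origin at the centre of its underside, +x towards its wooden stop, a batten 20 mm thick, 150 mm long, across its +x end, its top 22 mm above the bench.
- mat_stop (a point): Middle of the stop's inner face (mat frame x = 100, y = 0, z = 14 mm), which looks to the mat's -x; axes as the mat's. A tray parked home has its nose here and its x axis along the mat's x.
- plug1: One of the five equal dark steel pipe plugs in the tray: hexagon head 33 mm across corners and 13 mm thick with a round stem 21 mm in diameter and 13 mm long on it, about 40 g; origin at the middle of the head's flat face, z along the stem.
- plug2: One of the five equal dark steel pipe plugs in the tray: hexagon head 33 mm across corners and 13 mm thick with a round stem 21 mm in diameter and 13 mm long on it, about 40 g; origin at the middle of the head's flat face, z along the stem.
- plug3: One of the five equal dark steel pipe plugs in the tray: hexagon head 33 mm across corners and 13 mm thick with a round stem 21 mm in diameter and 13 mm long on it, about 40 g; origin at the middle of the head's flat face, z along the stem.
- plug4: One of the five equal dark steel pipe plugs in the tray: hexagon head 33 mm across corners and 13 mm thick with a round stem 21 mm in diameter and 13 mm long on it, about 40 g; origin at the middle of the head's flat face, z along the stem.
- plug5: One of the five equal dark steel pipe plugs in the tray: hexagon head 33 mm across corners and 13 mm thick with a round stem 21 mm in diameter and 13 mm long on it, about 40 g; origin at the middle of the head's flat face, z along the stem.
- mug: Bystander, loose: white mug, 78 mm across, 90 mm high; origin at the centre of its underside.
- spanner: Bystander, loose: steel spanner, 180 mm long, lying flat; origin at the centre of its underside.
- jar: Bystander, loose: glass jar with a steel cap, 68 mm across, 100 mm high; origin at the centre of its underside.
- plain_bin: Bystander, loose: plain rectangular aluminium bin without a grip, 130 x 100 x 50 mm, empty; origin at the centre of its underside.
- reel: Bystander, loose: orange reel, 100 mm across, 65 mm high; origin at the centre of its underside.
Things that resemble listed ones, but are neither listed nor needed, are in the scene too. Leave any green look-alike of the tray alone.

How it is judged:
By the outcome, as a careful person would: the job done as asked, in the order asked, and still so for the second after the job is handed in, with the robot touching nothing.
It also fails if it takes over 66 s, if anything falls off the work surface, if the arm or the gripper's body presses on something with over 40 N, if the wrist force passes 120 N, or if a joint passes its speed limit or range.

### The arm

A 7-joint arm with a two-finger parallel gripper is mounted at the origin on the work surface. World frame = base frame: x ahead of the robot, y to its left, z up, the work surface at z = 0. Lengths are in m, angles in degrees, forces in N, time in s.
With the tool pointing down it reaches from about 0.425 to 0.8 m from the base axis. Payload 8.3 kg.
Tool frame: the origin (TCP) lies at the very end of the fingers, on their centre line; the grasp point (between the pads) lies 19 mm behind it; z points along the fingers, y is the line along which they close (so a half turn about z gives the same grasp; the last joint's range is limited). The gripper opens to 85 mm and grips with 20 to 120 N. Pads are 22 mm wide; open, the fingers measure 114 mm over their backs; the gripper's body (76 mm by 85 mm) begins 54 mm behind the grasp point. The pads swing forward as they close: fully open they stand 13 mm farther back than shut.
Start: joints at [-73.963, 21.967, 0.94, 78.501, -0.361, 79.538, -2.664], TCP at [0.21, 0.589, 0.231] pointing down, gripper open.
Joint ranges: [-169.22, 169.22], [-14.56, 117.87], [-87.37, 89.26], [10.42, 133.3], [-82.24, 262.24], [0.94, 117.77], [-172.7, 172.7]. Speed limits (degrees/s): [136.94, 136.94, 172.46, 172.46, 180, 180, 180].

### API

Orientations are given as a 3x3 rotation matrix whose columns are the frame's x, y, z axes.
In Python, from cell import r gives the robot as it stands. The module is installed in compiled form; this text tells all that it offers. Calls block until the motion is done:
- r.goto(position, orientation): joint-space move of the TCP to a pose.
- r.move_linear(position, feed=0.15, rotation=None): straight line of the TCP; rotation=None keeps the orientation; feed is the mean speed in m/s.
- r.goto_joints(angles): joint-space move.
- r.move_gripper(opening): finger opening in m; the grip force is fixed at half the most; returns when the fingers have stopped.
- r.hold(seconds).
- r.inverse_kinematics(position, orientation): joint angles nearest the present ones, or None.
- r.state(): the state.
- r.capture(name): name is "side" or "top"; returns the picture (400x640x3 uint8, red, green, blue); there is no depth.
- r.camera_info(name): a dict with "fov_y" (degrees; the focal length in pixels is half the picture's height over the tangent of half this angle, whatever the lens; pixels are square), "cx", "cy" (the principal point, pixels), "D" ([k1, k2, p1, p2, k3] as OpenCV has them; the pictures are not rectified), "R" (3x3) and "t" (3): a world point X has camera coordinates R X + t. Camera axes: x right, y down, z forward; pixel columns grow to the right and rows downward; lengths in m; the calibration is good to about 2 mm. A picture is of the moment at which its call begins. camera_info takes no time and is no camera call.
A pose or a line that the arm cannot do raises r.IKError and nothing moves.
- r.sign_off(): hands the job in; it is judged then, once.
The state is a dict: "clock": time; "joint_positions": joint angles; "qd": joint speeds; "joint_efforts": joint torques, N m; "tcp_pos": TCP position; "ee_rot": TCP orientation; "ft_force": force on the tool from outside, world axes, zero at the start; "moment": the same for the moment, N m; "width": finger opening in m; "finger_force": force on a finger pad.
Only numpy, scipy, OpenCV 4.12 (cv2) and the standard library are available. Lean on these libraries where they do the work, as an engineer would, in place of code of your own. Each camera call takes 0.05 s, during which the arm holds its last target. There are 200 camera calls.

## Working session

There is one attempt and no reset: what is moved stays moved. The work goes in short steps, each a Python script; the robot and the scene stay as the last script left them, time stands still between calls to the robot, and variables do not carry over. Pictures are saved under pics/ and viewed, at most 10 in all, crops included, and the job is handed in when it is done.

```bash
mkdir -p pics; python3 - <<'E'
from cell import r
import cv2
for n in("top","side"):
    im=r.capture(n); cv2.imwrite(f"pics/{n}0.png",cv2.cvtColor(im,cv2.COLOR_RGB2BGR)); print(r.camera_info(n))
print(r.state()["clock"])
E
```

```text
{'fov_y': 48.37896890472492, 'cx': 315.5148055694483, 'cy': 200.24339436422386, 'D': array([-0.03573488,  0.        ,  0.        ,  0.        ,  0.        ]), 'R': array([[ 0.00545089, -0.99975655, -0.02138049],
       [-0.9969738 , -0.00377519, -0.07764653],
       [ 0.07754691,  0.02173903, -0.99675167]]), 't': array([0.0959294 , 0.52213158, 1.29230254])}
{'fov_y': 50.63544273613409, 'cx': 323.02882358237525, 'cy': 193.10021641725174, 'D': array([-0.09774056,  0.        ,  0.        ,  0.        ,  0.        ]), 'R': array([[ 0.98582017, -0.1675805 ,  0.00868147],
       [-0.11160675, -0.69342175, -0.7118358 ],
       [ 0.12530972,  0.70077318, -0.70229226]]), 't': array([-0.49561705,  0.18176901,  1.39646289])}
0.1
```

View pics/top0.png

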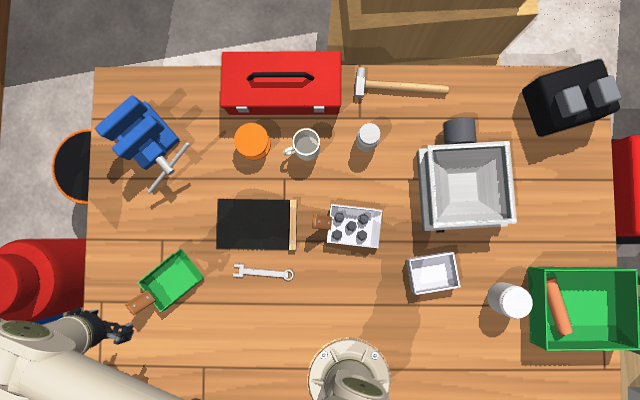

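View pics/side0.png

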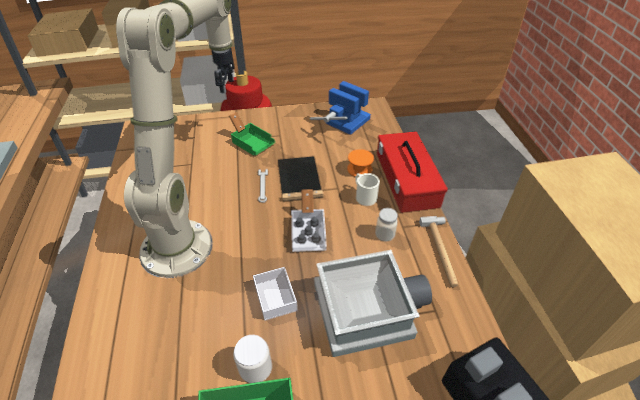

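Candidates for the tray are the aluminium tray with wooden grip and plugs (top 352,227), the green look-alike (168,280), the plain bin without a grip (432,272) and the large green crate (585,308). I choose (352,227). The mat is at (257,224) with its stop on the right at (293,225), and the hopper is at (467,185) with its motor facing up the picture. Next is a close crop.

```bash
python3 - <<'E'
import cv2,numpy as np
a=cv2.imread("pics/top0.png")[190:260,205:395]; b=cv2.imread("pics/side0.png")[145:260,255:345]
a=cv2.resize(a,None,fx=4.2,fy=4.2,interpolation=cv2.INTER_CUBIC)
b=cv2.resize(cv2.imread("pics/top0.png")[130:240,405:530],None,fx=2.4,fy=2.4,interpolation=cv2.INTER_CUBIC)
c=cv2.resize(cv2.imread("pics/side0.png")[150:258,250:350],None,fx=2.5,fy=2.5,interpolation=cv2.INTER_CUBIC)
o=np.zeros((600,800,3),np.uint8);o[:294,:798]=a[:294];o[300:564,:300]=b;o[300:570,320:570]=c
cv2.imwrite("pics/crop.png",o)
E
```

```text
(no output)
```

View pics/crop.png

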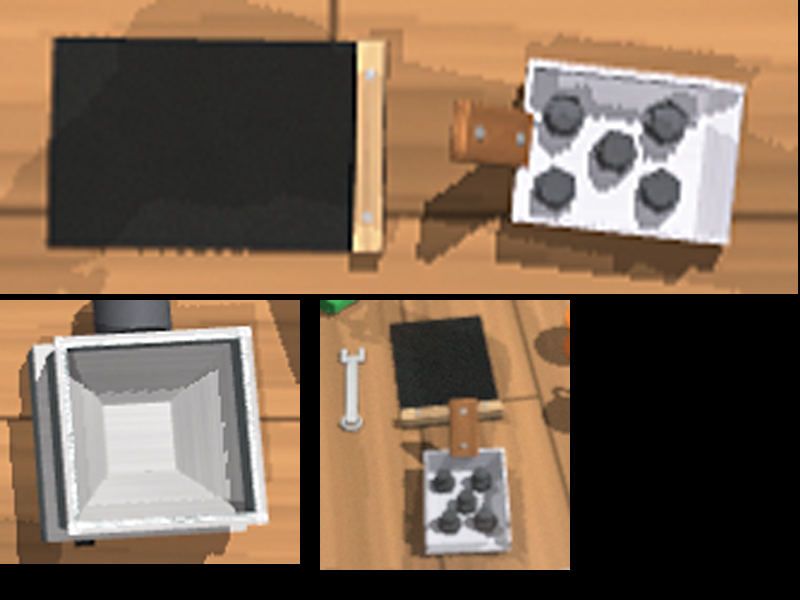

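The crop confirms it: five dark plugs in an aluminium tray, with a wooden grip at the left (crop 490,133) and its nose towards the right (crop 735,165). The hopper rim corners and mat/stop edges are clear. Now I measure.

```bash
cat > h.py <<'E'
import numpy as np, cv2
from cell import r
def cam(n):
    c=r.camera_info(n); f=200/np.tan(np.radians(c["fov_y"]/2))
    return np.array([[f,0,c["cx"]],[0,f,c["cy"]],[0,0,1]]),np.array(c["D"]),np.array(c["R"]),np.array(c["t"])
def ray(n,px):
    K,D,R,t=cam(n); u=cv2.undistortPoints(np.array(px,float).reshape(-1,1,2),K,D)[:,0]
    return -R.T@t,np.c_[u,np.ones(len(u))]@R
def plane(n,px,z):
    o,d=ray(n,px); return o+d*((z-o[2])/d[:,2])[:,None]
def proj(n,X):
    K,D,R,t=cam(n); return cv2.projectPoints(np.array(X,float).reshape(-1,3),cv2.Rodrigues(R)[0],t,K,D)[0][:,0]
def tri(a,b):
    o1,d1=ray("top",a);o2,d2=ray("side",b);out=[]
    for e,f in zip(d1,d2):
        s=np.linalg.lstsq(np.c_[e,-f],o2-o1,rcond=None)[0]; p,q=o1+s[0]*e,o2+s[1]*f; out.append(np.r_[(p+q)/2,np.linalg.norm(p-q)])
    return np.array(out)
E
python3 - <<'E'
from h import *
np.set_printoptions(precision=4,suppress=True)
L=np.linalg.norm
A=lambda p:np.array(p,float)/4.2+[205-.4,190-.4]
B=lambda p:(np.array(p,float)-[0,300])/2.4+[405-.3,130-.3]
C=lambda p:(np.array(p,float)-[320,300])/2.5+[250-.3,150-.3]
hp=plane("top",B([(54,337),(250,327),(268,522),(70,535)]),.12)
print("hopper",hp,hp.mean(0),[L(hp[i]-hp[i-1]) for i in range(4)])
t=cv2.imread("pics/top0.png"); hsv=cv2.cvtColor(t,cv2.COLOR_BGR2HSV)
m=np.zeros(t.shape[:2],np.uint8); m[195:255,210:305]=(hsv[195:255,210:305,2]<60)*255
c=max(cv2.findContours(m,0,1)[0],key=cv2.contourArea); q=cv2.boxPoints(cv2.minAreaRect(c)); mp=plane("top",q,.004)
print("mat",q.tolist(),mp,[L(mp[i]-mp[i-1]) for i in range(4)])
st=plane("top",A([(357,42),(352,250),(386,42),(381,250)]),.022); print("stop",st,L(st[0]-st[1]),L(st[0]-st[2]))
bw=plane("top",A([(528,60),(513,222)]),.045); print("back",bw,L(bw[0]-bw[1]))
fr=A([(745,86),(727,243)])
for z in(.014,.045): p=plane("top",fr,z); print("front",z,p,L(p[0]-p[1]),L(p.mean(0)-bw.mean(0)))
g=plane("top",A([(458,100),(452,160)]),.101); print("griptop",g,L(g[0]-g[1]))
print("grip tri",tri(A([(458,100),(452,160)]),C([(476,399),(451,399)])))
bs=plane("side",C([(424,452),(505,448)]),.045); print("back side",bs,L(bs[0]-bs[1]))
fs=plane("side",C([(427,552),(511,548)]),.014); print("nose side",fs,L(fs[0]-fs[1]))
hs=hp[[0,1,2,3]]; print("hopper in side",proj("side",hp))
E
```

```text
hopper [[ 0.6671 -0.2099  0.12  ]
 [ 0.6797 -0.4351  0.12  ]
 [ 0.4564 -0.4489  0.12  ]
 [ 0.4409 -0.2247  0.12  ]] [ 0.561  -0.3296  0.12  ] [np.float64(0.22666761820242612), np.float64(0.22550359932222813), np.float64(0.22374170900978263), np.float64(0.22477829422061057)]
mat [[216.62246704101562, 247.91854858398438], [217.36746215820312, 198.74801635742188], [289.4266662597656, 199.83981323242188], [288.6816711425781, 249.01034545898438]] [[0.3792 0.3932 0.004 ]
 [0.5264 0.3942 0.004 ]
 [0.5239 0.1768 0.004 ]
 [0.3775 0.1776 0.004 ]] [np.float64(0.21560654864950124), np.float64(0.14727007939180634), np.float64(0.21737394123265075), np.float64(0.1464756877766083)]
stop [[0.5232 0.1749 0.022 ]
 [0.3777 0.177  0.022 ]
 [0.5233 0.1545 0.022 ]
 [0.3778 0.1567 0.022 ]] 0.14554951639782923 0.02041818218251472
back [[0.5094 0.0549 0.045 ]
 [0.3982 0.0649 0.045 ]] 0.11165418769747572
front 0.014 [[ 0.4939 -0.0981  0.014 ]
 [ 0.3839 -0.0849  0.014 ]] 0.11078531287556952 0.15528014057981612
front 0.045 [[ 0.4921 -0.0941  0.045 ]
 [ 0.3847 -0.0813  0.045 ]] 0.10817701077691709 0.14842157865665082
griptop [[0.479  0.1016 0.101 ]
 [0.4395 0.1053 0.101 ]] 0.03963012541543933
grip tri [[0.48   0.1015 0.0995 0.0019]
 [0.443  0.1049 0.1018 0.0071]]
back side [[0.402  0.0645 0.045 ]
 [0.5139 0.0541 0.045 ]] 0.11234437824355759
nose side [[ 0.3872 -0.0846  0.014 ]
 [ 0.4966 -0.0956  0.014 ]] 0.10989789364702647
hopper in side [[389.8596 249.5549]
 [417.8357 316.0849]
 [335.1282 334.4552]
 [315.2661 263.8023]]
```

```bash
cat >> h.py <<'E'
from scipy.spatial.transform import Rotation as Ro
S,Cc=np.sin(np.radians(35)),np.cos(np.radians(35))
GRIP=np.array([-.091,0,.079]); NOSE=np.array([.0875,0,.014]); up=0.0
def tool(yaw,pitch,pt,at,s=1,back=0):
    """TCP pose when tray point pt (tray frame) is at world `at`; yaw, pitch (nose down) in degrees"""
    Rt=Ro.from_euler("ZY",[yaw,pitch],degrees=True).as_matrix()
    RT=np.array([[0,s*Cc,S],[s,0,0],[0,s*S,-Cc]])
    p=np.asarray(at)+Rt@(GRIP-pt+RT[:,2]*(.019-back)); return p,Rt@RT
Y0=float(np.degrees(np.arctan2(-.9952,-.0975))); O0=np.array([.4492,-.0044,0])
HOP=np.array([.561,-.3296,.12]); STOP=np.array([.4505,.1755]); YM=float(np.degrees(np.arctan2(-1,-.012)))
E
python3 - <<'E'
from h import *
np.set_printoptions(precision=0,suppress=True,linewidth=150)
for s in(1,-1):
    for b in(0,.1): print(s,"grasp",b,r.inverse_kinematics(*tool(Y0,0,np.zeros(3),O0,s,b)))
    pk=np.array([*(STOP-.0875*np.array([-.012,-1])),.004]); print("park",r.inverse_kinematics(*tool(YM,0,np.zeros(3),pk,s)),r.inverse_kinematics(*tool(YM,0,np.zeros(3),pk,s,.1)))
    for yaw in range(-300,60,20):
        c=np.cos(np.radians(yaw)),np.sin(np.radians(yaw)); n=HOP+[-.04*c[0],-.04*c[1],.04]
        q=[r.inverse_kinematics(*tool(yaw,p,NOSE,n,s)) for p in(0,30,60,90)]
        print(s,yaw,''.join('.' if x is None else 'Y' for x in q), q[0] if q[0] is None else np.array(q[0]), q[3] if q[3] is None else np.array(q[3]))
E
```

```text
1 grasp 0 [ -59.   30.   32.  106.   14.   70. -131.]
1 grasp 0.1 [ -63.   27.   33.   97.   14.   82. -131.]
park [ -72.   46.   31.   78.    2.   87. -135.] [ -73.   47.   33.   64.    1.   99. -134.]
1 -300 YYYY [ 54.  45.  14.  56. -38. 101. 125.] [-19.  39.  38.  67.  30.  95.  74.]
1 -280 .YYY None [-26.  25.  36.  86.  41.  79.  77.]
1 -260 .YYY None [-32.  11.  36. 103.  53.  65.  81.]
1 -240 .YYY None [-39.  -5.  43. 115.  65.  52.  88.]
1 -220 ..YY None [-16. -13.  29. 122.  61.  30. 111.]
1 -200 ..YY None [  47.   -9.  -12.  120.  -45.   20. -129.]
1 -180 .YYY None [  9.  -4.  38. 115. -59.  42. -96.]
1 -160 .YYY None [  0.  18.  65. 103. -74.  79. -74.]
1 -140 .YYY None [ 13.  36.  65.  86. -81. 107. -62.]
1 -120 YYYY [-34.  63.  77.  59. -25.  98. -94.] [ 31.  40.  39.  67. -70. 113. -59.]
1 -100 YYYY [ -38.   31.   41.   85.   15.   78. -104.] [ 53.  50. -12.  42. -40. 118. -67.]
1 -80 YYY. [ -45.   11.   36.  107.   31.   67. -102.] None
1 -60 YYY. [-42. -11.  29. 125.  45.  62. -94.] None
1 -40 .Y.. None None
1 -20 .Y.. None None
1 0 YYY. [ 20. -12.  37. 124. -30.  49
[... 675 characters left out ...]
.  16.  18.]
-1 -180 .YYY None [ -8.  -6.  53. 115. -56.  40.  83.]
-1 -160 .YYY None [ 31.  11.  26. 102. -64.  69. 102.]
-1 -140 .YYY None [ 36.  24.  26.  85. -64.  91. 111.]
-1 -120 YYYY [-18.  46.  28.  57.  12.  96.  65.] [ 45.  36.  14.  66. -57. 105. 116.]
-1 -100 YYYY [-27.  28.  24.  84.  23.  80.  70.] [ 53.  50. -12.  42. -40. 118. 113.]
-1 -80 YYY. [-35.  10.  24. 106.  34.  69.  76.] None
-1 -60 YYY. [-42. -11.  29. 125.  45.  62.  86.] None
-1 -40 .Y.. None None
-1 -20 .Y.. None None
-1 0 YYY. [  20.  -12.   37.  124.  -30.   49. -106.] None
-1 20 YYY. [  5.  28.  79. 107. -61.  86. -60.] None
-1 40 YYYY [ 21.  50.  78.  84. -73. 110. -44.] [-15.  64.  77.  45.  -7. 112. -94.]
```

```bash
python3 - <<'E'
from h import *
np.set_printoptions(precision=3,suppress=True,linewidth=150)
s=-1; Z=np.zeros(3)
r.move_gripper(.055)
p,R=tool(Y0,0,Z,O0,s,.12); r.goto(p,R)
st=r.state(); print(st["clock"],st["tcp_pos"],st["ft_force"])
cv2.imwrite("pics/pre.png",cv2.cvtColor(np.vstack([r.capture("top")[140:300,200:440],r.capture("side")[120:280,220:460]]),cv2.COLOR_RGB2BGR).repeat(2,0).repeat(2,1)[:,:])
E
python3 -c "
import cv2;a=cv2.imread('pics/pre.png');cv2.imwrite('pics/pre2.png',cv2.resize(a,None,fx=.9,fy=.9))"
```

```text
2.35 [0.464 0.145 0.162] [0.066 0.097 0.444]
```

View pics/pre2.png

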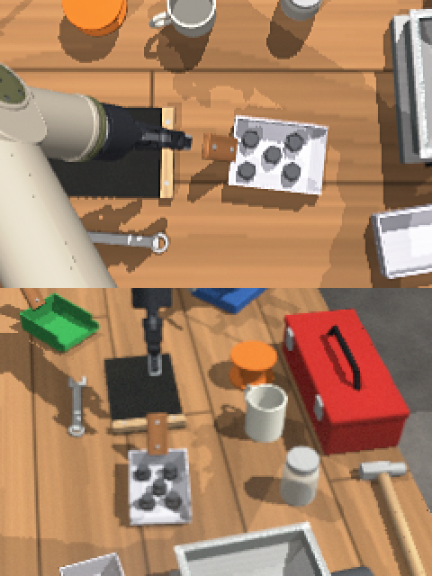

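The open fingers (185,142) are in line with the grip (218,147), and the tray is undisturbed. I go in, grip and lift.

```bash
python3 - <<'E'
from h import *
np.set_printoptions(precision=3,suppress=True,linewidth=150)
s=-1; Z=np.zeros(3)
p,R=tool(Y0,0,Z,O0,s); r.move_linear(p,.08)
st=r.state(); print(st["clock"],st["tcp_pos"]-p,st["ft_force"])
r.move_gripper(0.0); st=r.state(); print(st["width"],st["finger_force"],st["ft_force"],st["clock"])
r.move_linear(p+[0,0,.1],.06); r.hold(.3); st=r.state(); print(st["width"],st["finger_force"],st["ft_force"],st["moment"],st["clock"])
cv2.imwrite("pics/lift.png",cv2.cvtColor(np.vstack([r.capture("top")[140:300,240:480],r.capture("side")[120:280,220:460]]),cv2.COLOR_RGB2BGR).repeat(2,0).repeat(2,1)[40:,:])
E
```

```text
4.1 [0. 0. 0.] [-0.258 -0.439 -0.842]
0.011259164440642573 58.7186998128891 [-1.302  0.391  2.14 ] 4.5583
0.011336024428812857 58.428529500961304 [-0.182  0.522 -4.431] [ 1.397 -0.158  0.076] 6.675
```

View pics/lift.png

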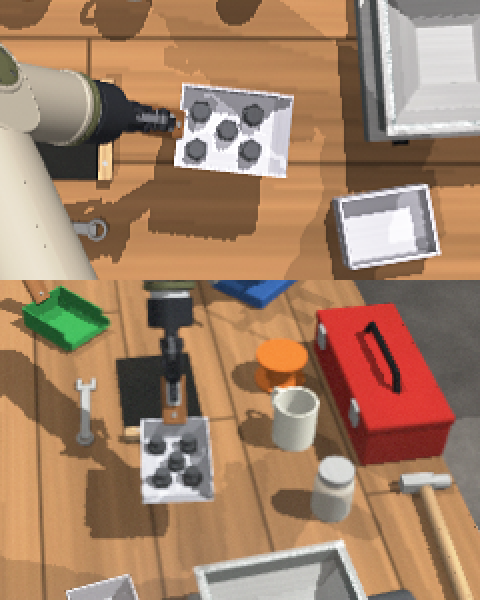

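The tray is held level with all five plugs in it (top crop 200–253, 111–152). I carry it to the hopper and pour.

```bash
python3 - <<'E'
from h import *
np.set_printoptions(precision=2,suppress=True,linewidth=150)
s=-1; yaw=-112
st=r.state(); r.move_linear(np.array(st["tcp_pos"])+[0,0,.07],.12)
c=np.array([np.cos(np.radians(yaw)),np.sin(np.radians(yaw)),0]); n=HOP-.04*c+[0,0,.05]
p,R=tool(yaw,0,NOSE,n,s)
r.move_linear(p,.12,R)
print(r.state()["clock"],r.state()["joint_positions"])
cv2.imwrite("pics/over.png",cv2.cvtColor(np.vstack([r.capture("top")[100:260,340:580],r.capture("side")[180:360,220:460]]),cv2.COLOR_RGB2BGR).repeat(2,0).repeat(2,1)[80:,:])
for pt in range(15,91,15):
    q=r.inverse_kinematics(*tool(yaw,pt,NOSE,n,s)); print(pt,None if q is None else np.array(q))
E
```

```text
9.9917 [-19.72  37.28  21.85  68.08  19.    90.89  65.56]
15 [-11.54  29.59  19.63  68.36   9.66  89.1   73.54]
30 [-1.04 24.93 18.03 67.67 -2.53 89.05 83.5 ]
45 [  9.75  24.11  19.25  66.1  -17.7   91.89  95.04]
60 [ 17.56  27.72  26.58  63.85 -35.84  98.89 107.17]
75 [ 22.11  36.51  40.33  60.97 -57.21 111.09 118.07]
90 [ 50.94  40.91   0.95  55.6  -49.74 109.79 113.51]
```

View pics/over.png

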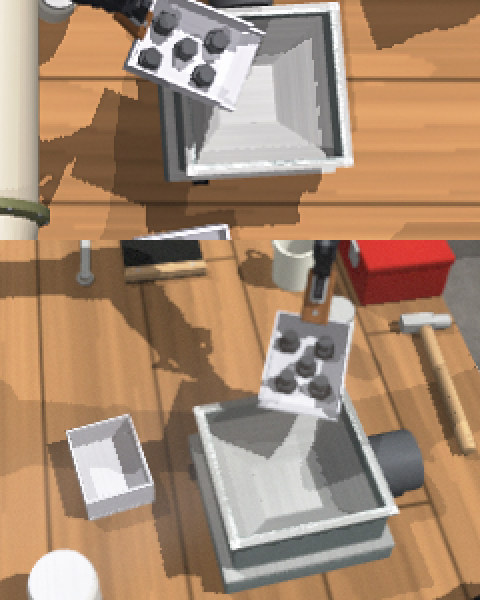

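The nose (top crop 247,70) is well inside the mouth and over the back third of it, with the plugs still in place. I pour about the nose.

```bash
python3 - <<'E'
from h import *
np.set_printoptions(precision=2,suppress=True,linewidth=150)
s=-1; yaw=-112
c=np.array([np.cos(np.radians(yaw)),np.sin(np.radians(yaw)),0]); n=HOP-.04*c+[-.005,0,.05]
for pt in (12,24,36,48,60,72,80):
    n[2]=max(.145,n[2]-.005)
    p,R=tool(yaw,pt,NOSE,n,s)
    try: r.move_linear(p,.07,R)
    except r.IKError as e: print("IK",pt,e); break
    st=r.state(); print(pt,st["clock"],st["ft_force"],np.array(st["joint_positions"]))
r.hold(.4); print(r.state()["ft_force"],r.state()["width"])
cv2.imwrite("pics/pour.png",cv2.cvtColor(np.vstack([r.capture("top")[100:260,340:580],r.capture("side")[180:360,220:460]]),cv2.COLOR_RGB2BGR).repeat(2,0).repeat(2,1)[80:,:])
E
```

```text
12 10.7167 [ 0.77  0.02 -4.84] [-13.7   30.37  20.14  69.91  11.86  88.49  71.45]
24 11.3333 [-0.29  1.47 -3.86] [-5.95 25.9  18.78 70.18  2.75 87.31 79.12]
36 11.9583 [ 0.11  1.21 -4.98] [ 3.17 23.56 17.85 69.88 -8.   87.66 88.06]
48 12.6 [ 0.08  0.69 -4.09] [ 13.15  23.69  17.19  68.93 -19.68  90.07  97.47]
60 13.25 [ 0.9   0.17 -2.64] [ 23.35  26.29  16.39  67.29 -31.15  94.51 106.18]
72 13.925 [-0.22  0.21 -1.99] [ 33.06  31.05  15.09  64.41 -41.53 100.81 112.89]
80 14.425 [-0.17 -0.1  -2.4 ] [ 38.99  35.22  13.82  62.16 -47.66 105.24 116.13]
[-0.6  -0.05 -2.82] 0.011256515075579713
```

View pics/pour.png

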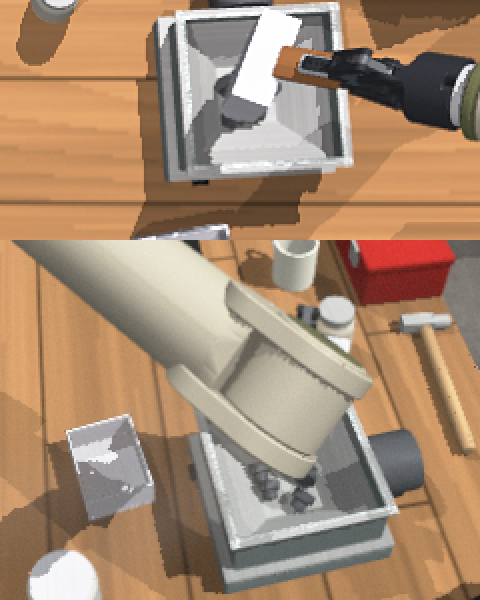

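Plugs are visible in the hopper (side crop 265–305, 470–500), and the wrist force fell by about 2 N, the weight of five plugs. I tilt back up and check the count.

```bash
python3 - <<'E'
from h import *
np.set_printoptions(precision=2,suppress=True,linewidth=150)
s=-1; yaw=-112
c=np.array([np.cos(np.radians(yaw)),np.sin(np.radians(yaw)),0]); n=HOP-.04*c+[-.005,0,.02]
for pt in (60,40,20,0):
    n[2]+=.015
    p,R=tool(yaw,pt,NOSE,n,s); r.move_linear(p,.12,R)
r.move_linear(p+[0.0,.1,.0],.15); r.hold(.3)
st=r.state(); print(st["clock"],st["ft_force"],st["width"],np.array(st["joint_positions"]))
cv2.imwrite("pics/after.png",cv2.cvtColor(np.vstack([r.capture("top")[80:240,300:540],r.capture("side")[180:360,220:460]]),cv2.COLOR_RGB2BGR).repeat(2,0).repeat(2,1)[80:,:])
E
```

```text
18.45 [-0.42  0.51 -1.59] 0.011412448078010406 [-25.99  37.52  20.29  63.46  17.92  98.79  60.17]
```

View pics/after.png

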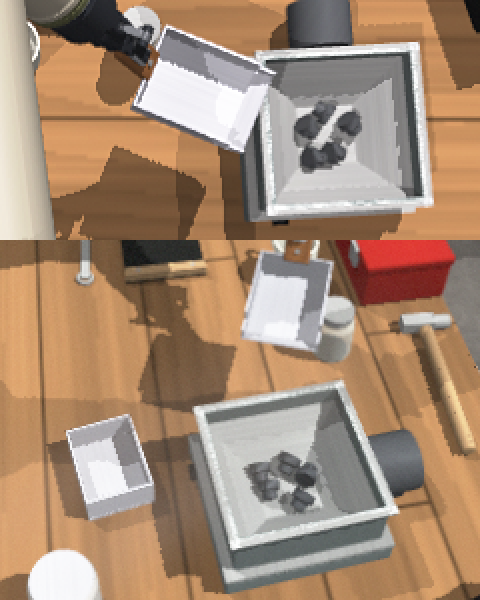

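All five plugs lie in the hopper (top crop 300–360, 105–170) and the tray is empty. I bring it over the mat and lower it under force guard.

```bash
python3 - <<'E'
from h import *
np.set_printoptions(precision=3,suppress=True,linewidth=150)
s=-1; xm=np.array([-.012,-1,0]); home=np.r_[STOP,0]-.0875*xm; Z=np.zeros(3)
o=home-.025*xm
p,R=tool(YM,0,Z,o+[0,0,.186],s); r.move_linear(p,.15,R)
p,R=tool(YM,0,Z,o+[0,0,.016],s); r.move_linear(p,.1); r.hold(.3)
F=lambda:np.array(r.state()["ft_force"])
f0=np.mean([F() for _ in range(3)],0); print(r.state()["clock"],f0)
for i in range(20):
    p=p-[0,0,.001]; r.move_linear(p,.02); r.hold(.05); d=F()-f0
    if d[2]>2.5: break
print("touch z",.016-.001*(i+1),d,r.state()["clock"],r.state()["moment"])
cv2.imwrite("pics/mat.png",cv2.cvtColor(np.vstack([r.capture("top")[170:270,200:360],r.capture("side")[130:230,250:410]]),cv2.COLOR_RGB2BGR).repeat(3,0).repeat(3,1))
E
```

```text
23.8083 [-0.597 -1.023 -1.773]
touch z 0.004 [-0.61   1.785  3.149] 27.4083 [ 0.619 -0.026 -0.124]
```

View pics/mat.png

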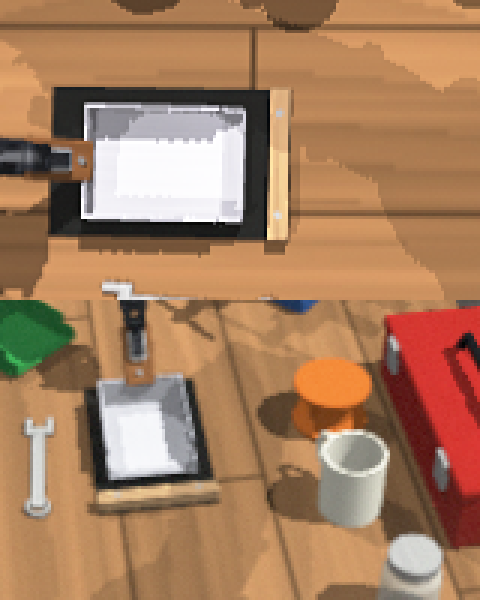

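The tray stands on the mat (touch at z = 4 mm, as it must), square to it, about 23 mm short of the stop (nose at 245, stop at 268). I push forward under force guard.

```bash
python3 - <<'E'
from h import *
np.set_printoptions(precision=3,suppress=True,linewidth=150)
xm=np.array([-.012,-1,0]); xm/=np.linalg.norm(xm)
F=lambda:np.array(r.state()["ft_force"])
p=np.array(r.state()["tcp_pos"])+[0,0,.0006]
p=p+.017*xm; r.move_linear(p,.05); r.hold(.2); f0=F(); print(f0)
adv=.017
for i in range(40):
    p=p+.0005*xm; adv+=.0005; r.move_linear(p,.02); r.hold(.05); d=F()-f0
    if -d@xm>6: break
print("adv",adv,d,r.state()["moment"],r.state()["clock"])
r.hold(.2); print(F())
cv2.imwrite("pics/home.png",cv2.cvtColor(np.vstack([r.capture("top")[170:270,200:360],r.capture("side")[130:230,250:410]]),cv2.COLOR_RGB2BGR).repeat(3,0).repeat(3,1))
E
```

```text
[ 0.246 -0.551 -2.436]
adv 0.02500000000000001 [-1.326  6.257  3.231] [ 1.675  0.102 -0.111] 32.9917
[-0.697  4.426  0.01 ]
```

View pics/home.png

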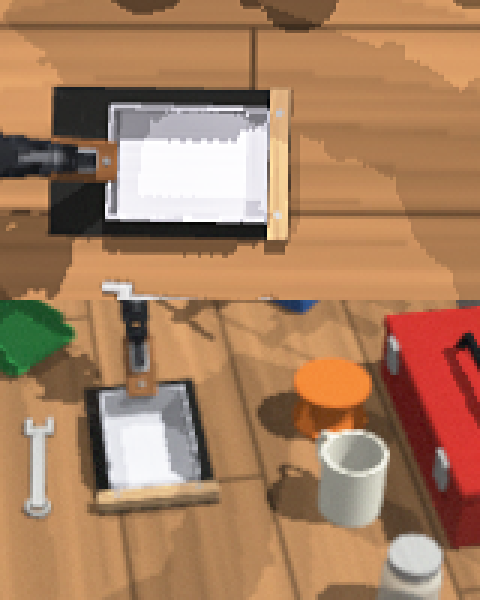

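The nose meets the stop (268,165) after exactly the predicted 25 mm. I settle it, release, back off along the grip and check.

```bash
python3 - <<'E'
from h import *
np.set_printoptions(precision=3,suppress=True,linewidth=150)
st=r.state(); p=np.array(st["tcp_pos"])-[0,0,.0006]; r.move_linear(p,.02); r.hold(.2); print(r.state()["ft_force"])
r.move_gripper(.045); st=r.state(); print(st["ft_force"],st["width"])
z=np.array(st["ee_rot"])[:,2]; r.move_linear(p-.12*z,.1); r.move_linear(p-.12*z+[-.06,.2,.1],.25); r.hold(.3)
st=r.state(); print(st["clock"],st["ft_force"],st["tcp_pos"])
t=r.capture("top");sd=r.capture("side")
W=lambda im:cv2.resize(cv2.cvtColor(im,cv2.COLOR_RGB2BGR),None,fx=4,fy=4,interpolation=cv2.INTER_CUBIC)
cv2.imwrite("pics/end.png",np.vstack([W(t[190:260,205:320]),W(sd[145:215,255:370])]))
cv2.imwrite("pics/endt.png",cv2.cvtColor(t,cv2.COLOR_RGB2BGR))
E
```

```text
[-0.075  3.924  0.286]
[ 0.559 -0.644  0.47 ] 0.04525635294185187Traceback (most recent call last):
  File "<stdin>", line 5, in <module>
cell.IKError: the arm cannot follow that straight line within its joint ranges
```

```bash
python3 - <<'E'
from h import *
np.set_printoptions(precision=3,suppress=True,linewidth=150)
st=r.state(); print(st["tcp_pos"],st["clock"],np.array(st["joint_positions"]))
s=-1; xm=np.array([-.012,-1,0]); home=np.r_[STOP,.004]-.0875*xm
g,_=tool(YM,0,np.zeros(3),home,s); R=np.array(st["ee_rot"]); z=R[:,2]
done=-(np.array(st["tcp_pos"])-g)@z; print("retreated",done)
for b in (.12,.1,.085,.07):
    if done>.05: break
    try: r.move_linear(g-b*z,.1); done=b; print("ok",b)
    except r.IKError: print("no",b)
print(r.state()["tcp_pos"],r.state()["clock"])
E
```

```text
[0.453 0.412 0.166] 35.5167 [-59.877  44.945   7.501  59.908  14.941 104.108  36.042]
retreated 0.1202061160997641
[0.453 0.412 0.166] 35.5167
```

The retreat had completed and the arm is clear. I check the nose gap and squareness numerically, since the picture views are used up.

```bash
python3 - <<'E'
from h import *
np.set_printoptions(precision=4,suppress=True,linewidth=150)
t=r.capture("top"); sd=r.capture("side")
h=cv2.cvtColor(t,cv2.COLOR_RGB2HSV)
m=((h[...,1]<60)&(h[...,2]>90)).astype(np.uint8)*255; k=np.zeros_like(m); k[196:252,225:300]=m[196:252,225:300]
c=max(cv2.findContours(k,0,1)[0],key=cv2.contourArea); rc=cv2.minAreaRect(c); q=cv2.boxPoints(rc); print(rc,cv2.contourArea(c))
print(plane("top",q,.03))
# rightmost aluminium column, dark columns before wooden stop, per row
for y in range(208,244,4): 
    print(y,[tuple(int(v) for v in t[y,x]) for x in range(286,293)])
e=np.array([[home] for home in [0]])
xm=np.array([-.012,-1,0]);ym=np.array([1,-.012,0]);home=np.r_[STOP,.004]-.0875*xm
pts=[home-.065*xm+a*.055*ym+[0,0,.045] for a in(1,-1)]+[home+.0875*xm+a*.055*ym+[0,0,.014] for a in(1,-1)]
print("expected top",proj("top",pts)); print("box",q)
# bystanders: change against first picture outside arm/tray
a=cv2.cvtColor(cv2.imread("pics/top0.png"),cv2.COLOR_BGR2RGB)
for n,(y0,y1,x0,x1) in dict(mug=(125,162,282,322),jar=(120,155,355,385),bin=(248,298,402,462),reel=(120,162,230,272),spanner=(260,285,230,297)).items():
    print(n,float(np.abs(a[y0:y1,x0:x1].astype(int)-t[y0:y1,x0:x1]).mean()))
print(r.state()["clock"])
E
```

```text
((262.14947509765625, 223.82603454589844), (53.98828125, 39.34563064575195), 1.1934895515441895) 1984.0
[[0.3949 0.3337 0.03  ]
 [0.5102 0.3335 0.03  ]
 [0.5076 0.1742 0.03  ]
 [0.3927 0.1755 0.03  ]]
208 [(118, 117, 124), (118, 117, 124), (115, 114, 121), (206, 208, 224), (214, 166, 119), (226, 178, 126), (202, 195, 193)]
212 [(195, 192, 203), (247, 245, 251), (227, 226, 233), (150, 150, 160), (223, 174, 124), (217, 171, 123), (218, 171, 126)]
216 [(239, 237, 243), (238, 236, 243), (242, 241, 248), (161, 160, 172), (249, 211, 152), (240, 202, 144), (240, 203, 147)]
220 [(238, 236, 242), (238, 236, 243), (243, 242, 249), (143, 135, 139), (251, 215, 154), (239, 199, 145), (232, 190, 141)]
224 [(237, 235, 242), (238, 237, 243), (245, 244, 252), (99, 87, 82), (255, 223, 160), (240, 200, 145), (235, 193, 141)]
228 [(235, 235, 241), (237, 235, 243), (244, 244, 252), (110, 97, 89), (255, 223, 160), (237, 195, 143), (229, 185, 135)]
232 [(235, 233, 241), (237, 235, 243), (234, 234, 244), (140, 120, 106), (250, 214, 154), (237, 195, 142), (231, 190, 136)]
236 [(238, 236, 242), (238, 237, 245), (233, 233, 244), (175, 141, 111), (248, 213, 153), (235, 194, 142), (230, 187, 135)]
240 [(204, 203, 215), (208, 206, 219), (227, 228, 240), (204, 163, 127), (248, 212, 151), (233, 200, 161), (228, 206, 185)]
expected top [[236.3497 204.1381]
 [235.1865 242.209 ]
 [289.6636 205.6854]
 [288.8518 243.0059]]
box [[234.7514 242.9323]
 [235.571  203.5952]
 [289.5475 204.7197]
 [288.728  244.0568]]
mug 1.9342342342342342
jar 2.082222222222222
bin 6.071777777777778
reel 6.412887377173091
spanner 2.3128358208955224
35.6167
```

```bash
python3 -c "
from cell import r
print(r.sign_off())"
```

```text
the job is handed in; nothing more can be done
None
```

The job is handed in at about 36 s on the clock: all five plugs are in the hopper, and the empty tray stands upright and released on the mat, its nose square against the stop with no gap visible at the camera's roughly 3 mm per pixel.

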